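Hang the toast tongs to drip over the tray

ROBOT

A 6-joint arm with a two-finger parallel gripper is mounted at the origin on the work surface. World frame = base frame: x ahead of the robot, y to its left, z up, the work surface at z = 0. Lengths are in m, angles in rad, forces in N, time in s.
With the tool pointing down it reaches from about 0.275 to 0.725 m from the base axis. Payload 15.9 kg.
Tool frame: the origin (TCP) lies between the finger pads; the fingertips stand ahead of it and the grasp point (between the pads) lies 3 mm ahead of it (robot.tcp_to_tips is the z of the fingertips in the tool frame, in m); z points along the fingers, y is the line along which they close (so a half turn about z gives the same grasp; the last joint's range is limited). The gripper opens to 85 mm and grips with 20 to 120 N. Pads are 22 mm wide; open, the fingers measure 114 mm over their backs; the gripper's body (76 mm by 85 mm) begins 54 mm behind the grasp point. The pads swing forward as they close: fully open they stand 13 mm farther back than shut.
Start: joints at [-1.318, 0.213, -0.034, 1.323, 0, 1.571], TCP at [0.125, -0.484, 0.253] pointing down, gripper open.
Joint ranges: [-2.98, 2.98], [-0.74, 1.72], [-1.14, 1.35], [-2.1, 2.04], [-1.57, 1.44], [-3.14, 3.14]. Speed limits (rad/s): [1.89, 1.89, 2.39, 2.57, 3.14, 3.14].

INTERFACE

Orientations are given as a unit quaternion [w, x, y, z].
In Python, from rig import robot gives the robot as it stands.
- The arm moves only by the tool drive_tool, never from a script. Its argument "increments" is a list of rows, each an object of numbers: "tx", "ty", "tz": the shift along the tool's x, y, z in mm; "roll": the turn about the tool's z in rad. In form: [{"tx": .., "ty": .., "tz": .., "roll": ..}, ...]. A call has 1 to 8 rows; each row is the pose to reach, as a shift and turn from the pose commanded when the call began, along the tool's axes at that moment; what a row does not reach only later rows make up. A row lasts 1/10 s, in which the tool goes at most 50 mm and 8.59 degrees, less where a joint would pass 70% of its speed; a pose out of reach is approached as far as the arm can. A call with a gripper value outside its range is refused whole. "hand" is the opening, from 0 (shut) to 1 (fully open), set as the call begins (left out, the last holds). The fingers move at their own pace and stop on an object; the grip force is fixed at half the most. Time passes only in rows, so rows that repeat a pose let the fingers close. It gives the time, the measured TCP pose, the force, the opening and the grip force at its end, in the units of the state.
- robot.get_obs(): the state, without advancing time (a new reading comes with each control period).
- robot.read_camera(name): name is "scene" or "top"; returns the picture (420x560x3 uint8, red, green, blue); there is no depth.
- robot.get_calibration(name): a dict with "fovy" (degrees; the focal length in pixels is half the picture's height over the tangent of half this angle, whatever the lens; pixels are square), "cx", "cy" (the principal point, pixels), "k1" (the pictures are not rectified: a ray, as slopes to the right and down, at radius r is drawn at 1 + k1 r^2 times it, then the intrinsics apply), "world_from_camera" (4x4, takes a point from camera to world coordinates). Camera axes: x right, y down, z forward; pixel columns grow to the right and rows downward; lengths in m; the calibration is good to about 2 mm. A picture is of the moment at which its call begins. get_calibration takes no time and is no camera call.
- robot.close_job(): hands the job in; it is judged then, once.
The state is a dict: "time": time; "joint_positions": joint angles; "joint_velocities": joint speeds; "joint_efforts": joint torques, N m; "ee_pos": TCP position; "orientation": TCP orientation; "contact_force": force on the tool from outside, world axes, zero at the start; "moment": the same for the moment, N m; "grip_width": finger opening in m; "grasp_force": force on a finger pad.
Only numpy, scipy, OpenCV 4.12 (cv2) and the standard library are available. Lean on these libraries where they do the work, as an engineer would, in place of code of your own. Each camera call takes 0.05 s, during which the arm holds its last target. There are 200 camera calls.

TASK

Get the drip stand ready and hang up the rinsed toast tongs: swing the clamp lever fully over to release the carriage, slide the carriage until its bar points straight over the pouring lip of the drip tray, and swing the lever fully back to lock it there. Then hang the tongs astride the bar, one leg on each side, well on between its tip and its post, and let go, leaving the crockery, the jar and the pepper mill where they stand.

Things in the scene. Friction and masses are not known exactly. Their poses are not given: they have to be found in the camera images.
- stand: fixed drip stand: a straight aluminium track 450 mm long on a wooden foot 56 mm wide, brake strip along its middle, top 28 mm above the table. Origin on the table under the track's centre line; its x axis is level, square to the track and away from the robot, its y axis runs along the track (the carriage slides to +y)
- carriage (a joint): steel carriage, slides along the stand's +y, 0 to 0.23 m; 2 N of friction when released, held to some 15 N when clamped. A block 50 mm (x) by 170 mm (y), 30 to 54 mm above the table, with a 16 mm post near its +y end from which the bar runs level towards the stand's -x. The lever sits 110 mm from the bar towards -y
- clamp (a joint): clamp lever on the carriage, turning about an axis parallel to the stand's y, above the middle of the track, 45 mm over the table: 0 = locked (ball leans 0.75 rad off vertical towards the stand's -x), 1.3 = released (ball swung over the top to +x). Below 0.15 counts as locked; the cam grips the track near 0 and is free from 0.5 on. Stays where left; takes 2 N at the ball, up to 10 N near 0
- clamp_ball (a point): centre of the 26 mm wooden ball at the end of the clamp lever, 75 mm from the lever's axis, about 100 mm above the table when locked and 109 mm when released (120 mm at the top of its arc). It can be pinched from above and stays in the fingers while the lever swings; the carriage may be drawn along by it
- bar_mid (a point): point on the axis of the bar, midway along the stretch to hang things on: 100 mm from the post, 170 mm above the table. The bar is a smooth steel rod of 16 mm diameter, 164 mm long from the post's axis. The point's axes are the stand's (the bar runs along x)
- bar_tip (a point): free end of the bar on its axis (wooden end disc), 170 mm above the table, 64 mm beyond bar_mid towards the stand's -x
- tray: fixed open steel drip tray, 125 mm (x) x 120 mm (y), 22 mm high, on the table in front of the track, parallel to it. Origin at the centre of its underside; axes parallel to the stand's
- tray_lip (a point): outer end of the tray's pouring lip, a 20 mm wide channel at the middle of the tray's -x rim, 85 mm from the tray's centre: the mark. The bar is in place when it runs straight above the lip, seen from above (its y in the tray's frame 0, good to 10 mm)
- tongs: rigid U-shaped toast tongs of steel strip, standing on their blade ends, arch up; 124 mm high, 110 g. Two alike legs, 46 mm apart over their outsides (40 inside) along the tongs' y, 24 mm wide along x, straight up to 100 mm, then arched together; lowest 45 mm: blades 44 mm wide. Origin midway between the blade ends, z up. Can be pinched across both legs from above, 80 to 95 mm over the blade ends
- tongs_crown (a point): underside of the top of the tongs' arch, 121 mm above the blade ends; it rests on the top of the bar when hung
- ramekin: white ramekin of dark jam, 82 mm wide, 45 mm high, loose bystander; origin at the centre of its underside
- mill: turned wooden pepper mill, 52 mm wide, 128 mm high, loose bystander; origin at the centre of its underside
- mug: white mug, 80 mm wide and 90 mm high with a handle, loose bystander; origin at the centre of its underside
- jar: jam jar with a steel lid, 68 mm wide, 90 mm high, loose bystander; origin at the centre of its underside

How it is judged:
By the outcome, as a careful person would: the job done as asked, in the order asked, and still so for the second after the job is handed in, with the robot touching nothing.
It also fails if it takes over 72 s, if anything falls off the work surface, if the arm or the gripper's body presses on something with over 40 N, if the wrist force passes 120 N, or if a joint passes its speed limit or range.

## Working session

There is one attempt and no reset: what is moved stays moved. The work goes in short steps, Python scripts to look and compute and a tool call to move; the robot and the scene stay as the last step left them, time stands still between calls to the robot, and variables do not carry over. Pictures are saved under pics/ and viewed, at most 10 in all, crops included, and the job is handed in when it is done.

Besides the shell and the picture viewer there is one more tool, called after "Call:" as name([rows], argument=value, ...), one row to a line, values as JSON. drive_tool: Moves the arm, as the interface text tells. Its arguments: {"type":"object","properties":{"increments":{"type":"array","items":{"type":"object","properties":{"tx":{"type":"number"},"ty":{"type":"number"},"tz":{"type":"number"},"roll":{"type":"number"}}}},"hand":{"type":"number"}},"required":["increments"]}

```bash
ls; mkdir -p pics; cat > h.py <<'E'
import numpy as np, cv2
from rig import robot
def cal(n):
    c=robot.get_calibration(n); f=210/np.tan(np.radians(c["fovy"])/2)
    return c,f,np.array(c["world_from_camera"])
def ray(n,u,v):
    c,f,T=cal(n)
    d=np.array([(u-c["cx"])/f,(v-c["cy"])/f]); s=d.copy()
    for _ in range(30): s=d/(1+c["k1"]*(s@s))
    return T[:3,3],T[:3,:3]@np.array([s[0],s[1],1])
def plane(n,u,v,z):
    o,d=ray(n,u,v); return o+d*(z-o[2])/d[2]
def tri(a,b):
    (o1,d1),(o2,d2)=ray("top",*a),ray("scene",*b)
    A=np.stack([d1,-d2],1); s=np.linalg.lstsq(A,o2-o1,rcond=None)[0]
    p,q=o1+s[0]*d1,o2+s[1]*d2
    return (p+q)/2,np.linalg.norm(p-q)
def proj(n,p):
    c,f,T=cal(n); q=T[:3,:3].T@(np.array(p)-T[:3,3]); s=q[:2]/q[2]; s=s*(1+c["k1"]*(s@s))
    return s*f+[c["cx"],c["cy"]]
def snap(n,name):
    im=robot.read_camera(n); cv2.imwrite(f"pics/{name}.png",im[:,:,::-1]); return im
E
python3 - <<'E'
from h import *
np.set_printoptions(precision=4,suppress=True)
for n in("top","scene"):
    snap(n,n+"0"); c,f,T=cal(n); print(f,c["k1"],T)
print(robot.get_obs(),robot.tcp_to_tips)
E
```

```text
pics
411.0695436975276 -0.12063593190035607 [[-0.0031 -0.9965  0.0835  0.4973]
 [-0.9998  0.0015 -0.0185 -0.0084]
 [ 0.0183 -0.0835 -0.9963  1.0299]
 [ 0.      0.      0.      1.    ]]
419.43095340056294 -0.02308672545996753 [[ 0.8264  0.3301 -0.4561  1.0766]
 [ 0.5628 -0.4599  0.6869 -0.7652]
 [ 0.017  -0.8243 -0.5659  0.7464]
 [ 0.      0.      0.      1.    ]]
{'time': 0.1, 'joint_positions': array([-1.318 ,  0.2133, -0.035 ,  1.3235,  0.    ,  1.5708]), 'joint_velocities': array([-0.0024, -0.001 ,  0.0002, -0.0007, -0.0003, -0.0003]), 'joint_efforts': array([  0.0004, -68.725 ,  48.7809,   0.0122,   0.0002,   0.    ]), 'ee_pos': array([ 0.125 , -0.4838,  0.2529]), 'orientation': array([-0.0005,  0.992 ,  0.1261, -0.0001]), 'contact_force': array([-0.6809, -0.3763, -1.548 ]), 'moment': array([ 0.072 ,  0.013 , -0.0117]), 'grasp_force': 0.0, 'grip_width': 0.0854244293225519} 0.022
```

View pics/top0.png

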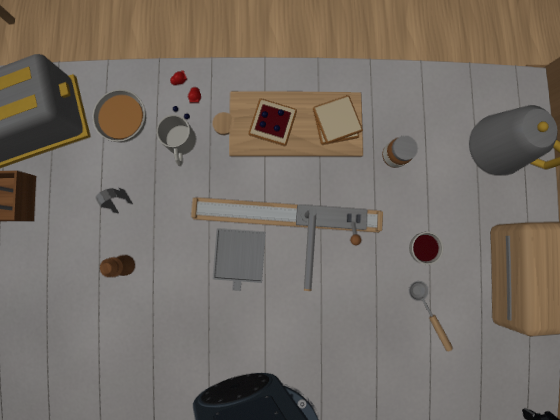

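View pics/scene0.png

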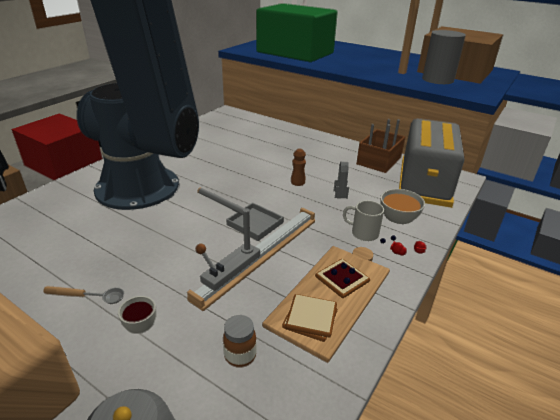

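The top view shows the ball at (356,240), the bar from (311,212) to (308,290), the tray lip at (237,288) and the tongs at (114,199). In the scene view the ball is at (201,248), the post top near (247,212), and the tongs near (342,180). I'll enlarge these areas to measure.

```bash
python3 - <<'E'
from h import *
t=cv2.imread("pics/top0.png"); s=cv2.imread("pics/scene0.png")
R=lambda im,x,y,w,h,k: cv2.resize(im[y:y+h,x:x+w],None,fx=k,fy=k,interpolation=cv2.INTER_CUBIC)
a=R(t,185,190,200,110,4)           # 800x440
b=R(t,90,180,50,40,4)    #200x160
c=R(s,185,180,105,40,4) #420x160
d=R(s,325,155,40,40,4) # 160x160
row=np.hstack([b,c,d]); row=np.pad(row,((0,0),(0,800-row.shape[1]),(0,0)))
cv2.imwrite("pics/c0.png",np.vstack([a,row]))
for n,im in(("top",t),("scene",s)):
    hsv=cv2.cvtColor(im,cv2.COLOR_BGR2HSV)
    m=cv2.inRange(hsv,(3,110,40),(18,255,200))
    k,l,st,ce=cv2.connectedComponentsWithStats(m)
    for i in range(1,k):
        if 20<st[i,4]<900: print(n,st[i],ce[i].round(1))
E
```

```text
top [  0   5  15  20 160] [ 6.4 15.8]
top [526  57  34  84 723] [553.6  88.9]
top [312  95  51  50 462] [333.9 125.7]
top [248  98  49  49 331] [271.9 124.4]
top [387 139  23  26 143] [394.1 155.4]
top [555 150   5   8  27] [556.9 153.7]
top [557 170   3  25  47] [558.4 181.2]
top [ 32 176   4  45  95] [ 33.2 196.9]
top [351 235  10  10  82] [355.4 239.4]
top [100 256  35  21 554] [116.9 266.2]
top [515 279   4  12  25] [516.3 283.8]
top [512 285   9  18  52] [514.6 294.9]
top [558 396   2  23  32] [558.7 409. ]
scene [ 30   0  51  28 599] [49.6 16. ]
scene [399   0  20  74 524] [408.6  35. ]
scene [291 149  15  37 398] [298.5 167.8]
scene [  0 165  27  39 586] [ 12.  184.3]
scene [384 194  37  17 482] [401.8 202.1]
scene [506 210  34  12  80] [523.1 215.4]
scene [196 244  10  10  74] [200.5 248.3]
scene [323 262  21  12  21] [333.  267.3]
scene [ 44 287  41   9 255] [ 63.5 291. ]
scene [224 331  32  23 337] [239.9 344.8]
scene [229 359  25   8  39] [240.5 364.1]
```

View pics/c0.png

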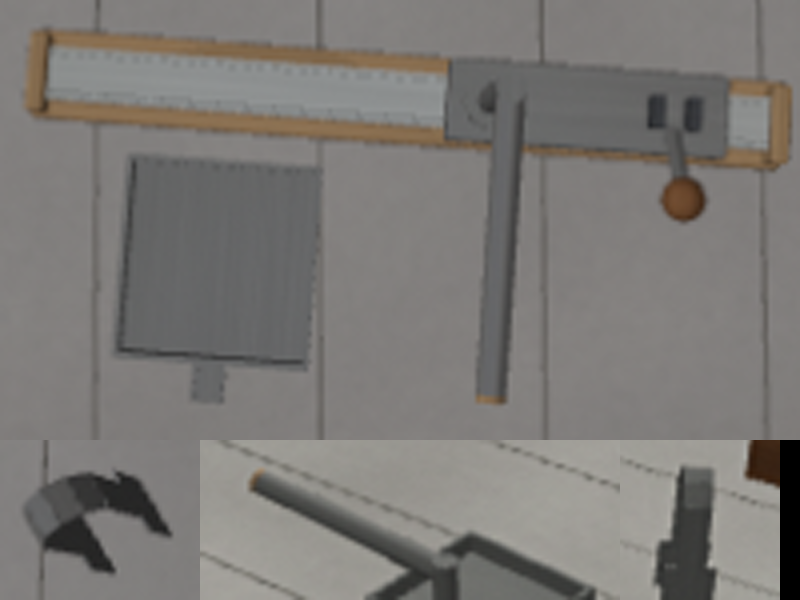

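The crop shows the bar tip at top (307.5,290) and scene (199,189.5), the lip end at top (237,290.5), and the tongs' arch on the left of the tongs with blade ends to the right. I need a larger tongs view.

```bash
python3 - <<'E'
from h import *
t=cv2.imread("pics/top0.png"); s=cv2.imread("pics/scene0.png")
R=lambda im,x,y,w,h,k: cv2.resize(im[y:y+h,x:x+w],None,fx=k,fy=k,interpolation=cv2.INTER_CUBIC)
b=R(t,92,182,44,34,12)  #528x408
d=R(s,326,158,27,41,10) #270x410
b=cv2.copyMakeBorder(b,0,2,0,0,cv2.BORDER_CONSTANT)
g=np.hstack([b,d]); g=np.clip(g.astype(float)*1.6,0,255)
cv2.imwrite("pics/c1.png",g)
np.set_printoptions(precision=4,suppress=True)
print("ball",tri((355.4,239.4),(200.5,248.3)))
print("tip",tri((307.5,290),(199.2,189.5)))
c=lambda u,v:(185+u/4,190+v/4)
for z in(.013,.022): print("lip",plane("top",*c(208,402),z),"root",plane("top",*c(210,363),z))
for p in((132,157),(320,168),(302,370),(117,352)): print("tray",plane("top",*c(*p),.022))
for p in((38,72),(780,125)): print("foot ends",plane("top",*c(*p),.02))
for p in((445,59),(728,74),(445,138),(727,157)): print("car",plane("top",*c(*p),.054))
print("bar near post",plane("top",*c(510,85),.17),"far",plane("top",*c(490,400),.17))
E
```

```text
ball (array([ 0.4946, -0.2068,  0.1001]), np.float64(0.0013799547305866511))
tip (array([ 0.3907, -0.0897,  0.172 ]), np.float64(0.0016523165829749062))
lip [0.3698 0.0677 0.013 ] root [0.3936 0.0665 0.013 ]
lip [0.3709 0.067  0.022 ] root [0.3945 0.0658 0.022 ]
tray [0.5198 0.1138 0.022 ]
tray [ 0.5129 -0.0013  0.022 ]
tray [0.3902 0.0099 0.022 ]
tray [0.4011 0.1225 0.022 ]
foot ends [0.5722 0.1726 0.02  ]
foot ends [ 0.5383 -0.2872  0.02  ]
car [ 0.5771 -0.0761  0.054 ]
car [ 0.5678 -0.2466  0.054 ]
car [ 0.53   -0.0758  0.054 ]
car [ 0.5179 -0.2451  0.054 ]
bar near post [ 0.5538 -0.1022  0.17  ] far [ 0.3898 -0.0904  0.17  ][ WARN:0@0.581] global loadsave.cpp:1063 imwrite_ Unsupported depth image for selected encoder is fallbacked to CV_8U.
```

View pics/c1.png

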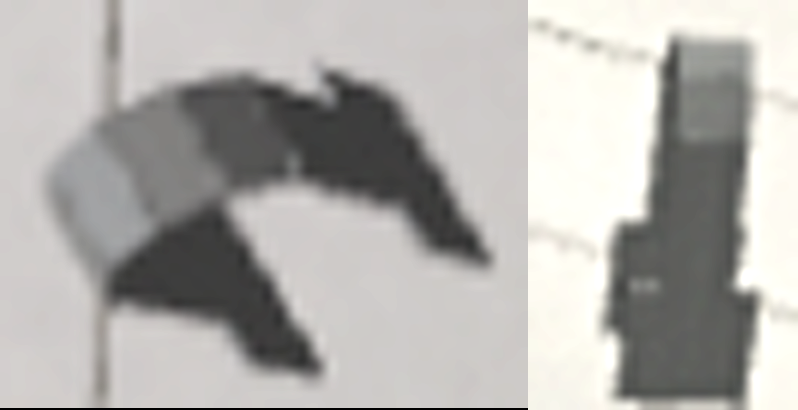

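The enlarged view shows blade ends at crop (316,373)/(490,263), with the back corner of the right blade at about (392,95). The arch facet edges run parallel to these blade ends. I'll cast these onto the right planes.

```bash
python3 - <<'E'
from h import *
np.set_printoptions(precision=4,suppress=True)
q=lambda u,v:(92+(u+.5)/12-.5,182+(v+.5)/12-.5)
A1,B1,B2,A2=[plane("top",*q(*p),0)[:2] for p in((316,373),(490,263),(392,95),(222,205))]
print(A1,B1,B2,A2)
print("sep",np.linalg.norm(A1-B1),"w",np.linalg.norm(B1-B2),"ctr",(A1+B1+A2+B2)/4)
ang=lambda d:np.degrees(np.arctan2(d[1],d[0]))
print("y ang A-B",ang(B1-A1),"x ang",ang(B1-B2),ang(A1-A2))
# arch facet edges at z~.12
for a,b in(((100,135),(155,225)),((185,92),(235,180))):
    P,Q=[plane("top",*q(*p),.12)[:2] for p in(a,b)]; print("facet",ang(Q-P),np.linalg.norm(Q-P),(P+Q)/2)
# scene crop: bottom corners and top facet
s=lambda u,v:(326+(u-528+.5)/10-.5,158+(v+.5)/10-.5)
for p in((618,395),(745,398)): print("scene bottom z0",plane("scene",*s(*p),0))
for p in((678,40),(752,40)): print("scene top z.124",plane("scene",*s(*p),.124))
for p in((678,135),(747,140)): print("scene leg bend",[plane("scene",*s(*p),z)[:2] for z in(.1,.115)])
# height of crown: tri of top facet line mid
print(tri(q(145,160),s(715,42)),tri(q(170,155),s(715,42)))
# mill, ramekin, jar
print("mill",plane("top",125,264.5,0.02), plane("top",110,267,.125), "mug",plane("top",174,135,.09),plane("top",181,160,.05))
E
```

```text
[0.5621 0.3728] [0.5854 0.3356] [0.6213 0.3579] [0.5979 0.3944]
sep 0.04390651077078398 w 0.04224277291436421 ctr [0.5917 0.3652]
y ang A-B -57.95033987064367 x ang -148.04712423015147 -148.78928195230438
facet -146.34612712993223 0.02049443534959546 [0.5909 0.3661]
facet -148.2828039526756 0.019616576944519813 [0.5992 0.3503]
scene bottom z0 [0.5857 0.3415 0.    ]
scene bottom z0 [0.6213 0.3649 0.    ]
scene top z.124 [0.5832 0.3617 0.124 ]
scene top z.124 [0.6026 0.3759 0.124 ]
scene leg bend [array([0.5942, 0.3454]), array([0.6054, 0.3196])]
scene leg bend [array([0.6138, 0.3555]), array([0.6245, 0.3295])]
(array([0.5951, 0.3608, 0.127 ]), np.float64(0.0025999852893437286)) (array([0.5964, 0.3555, 0.1294]), np.float64(0.004291262833092354))
mill [0.4326 0.3446 0.02  ] [0.4334 0.3421 0.125 ] mug [0.7385 0.2114 0.09  ] [0.6866 0.202  0.05  ]
```

Call:
drive_tool([
  {"tz": -10,"roll": 0.14},
  {"tz": -20,"roll": 0.28},
  {"tz": -20,"roll": 0.326},
  {"tz": -20,"roll": 0.326},
], hand=1)

```text
validation failed for argument at $.in...
```

Call:
drive_tool([
  {"tx": 0,"ty": 0,"tz": 0,"roll": 0.14},
  {"tx": 0,"ty": 0,"tz": 0,"roll": 0.28},
  {"tx": 0,"ty": 0,"tz": 0,"roll": 0.326},
  {"tx": 0,"ty": 0,"tz": 0,"roll": 0.326},
], hand=1.0)

```text
time: 0.5
ee_pos: [0.125, -0.4839, 0.253]
orientation: [-0.0, 0.999, -0.037, -0.0]
contact_force: [0.8, 0.4, 0.2]
grip_width: 0.0853
grasp_force: 0.0
```

Call:
drive_tool([
  {"tx": 348,"ty": -304,"tz": 0,"roll": 0},
  {"tx": 348,"ty": -304,"tz": 0,"roll": 0},
  {"tx": 348,"ty": -304,"tz": 0,"roll": 0},
  {"tx": 348,"ty": -304,"tz": 0,"roll": 0},
  {"tx": 348,"ty": -304,"tz": 0,"roll": 0},
  {"tx": 348,"ty": -304,"tz": 0,"roll": 0},
  {"tx": 348,"ty": -304,"tz": 0,"roll": 0},
  {"tx": 348,"ty": -304,"tz": 0,"roll": 0},
])

```text
time: 1.3
ee_pos: [0.4461, -0.242, 0.2533]
orientation: [0.0, 0.999, -0.035, 0.0]
contact_force: [0.7, -1.0, 0.6]
grip_width: 0.0852
grasp_force: 0.0
```

```bash
cat > go.py <<'E'
import sys
from h import *
from scipy.spatial.transform import Rotation as R
o=robot.get_obs(); w=o["orientation"]; M=R.from_quat([*w[1:],w[0]])
t=np.array(list(map(float,sys.argv[1:4])))
print("tool shift mm",(M.inv().apply(t-o["ee_pos"])*1000).round(1),"phi",2*np.arctan2(w[2],w[1]),o["time"])
E
python3 go.py .4946 -.2068 .103
```

```text
tool shift mm [ 45.9 -38.5 150.3] phi -0.07098336069842347 1.3
```

Call:
drive_tool([
  {"tx": 46,"ty": -38,"tz": 0,"roll": 0},
  {"tx": 46,"ty": -38,"tz": 0,"roll": 0},
  {"tx": 46,"ty": -38,"tz": 50,"roll": 0},
  {"tx": 46,"ty": -38,"tz": 90,"roll": 0},
  {"tx": 46,"ty": -38,"tz": 90,"roll": 0},
])

```text
time: 1.8
ee_pos: [0.4904, -0.2081, 0.1588]
orientation: [-0.001, 0.999, -0.036, -0.004]
contact_force: [-1.0, -0.2, 0.7]
grip_width: 0.0854
grasp_force: 0.0
```

```bash
python3 go.py .4946 -.2068 .103
```

```text
tool shift mm [ 4.6 -1.4 55.8] phi -0.07167684617854934 1.8
```

Call:
drive_tool([
  {"tx": 0,"ty": 0,"tz": 0,"roll": 0},
  {"tx": 0,"ty": 0,"tz": 0,"roll": 0},
])

```text
time: 2.0
ee_pos: [0.4943, -0.2099, 0.1657]
orientation: [0.001, 0.999, -0.037, 0.001]
contact_force: [0.1, 0.2, 1.0]
grip_width: 0.0853
grasp_force: 0.0
```

```bash
python3 go.py .4946 -.2068 .103
```

```text
tool shift mm [-0.1 -3.2 62.7] phi -0.07312752766798856 2.0
```

Call:
drive_tool([
  {"tx": 0,"ty": -3,"tz": 35,"roll": 0},
  {"tx": 0,"ty": -3,"tz": 63,"roll": 0},
  {"tx": 0,"ty": -3,"tz": 63,"roll": 0},
  {"tx": 0,"ty": -3,"tz": 63,"roll": 0},
])

```text
time: 2.4
ee_pos: [0.4943, -0.2066, 0.1022]
orientation: [0.0, 0.999, -0.037, 0.001]
contact_force: [-0.1, -0.7, 0.5]
grip_width: 0.0853
grasp_force: 0.0
```

Call:
drive_tool([
  {"tx": 0,"ty": 0,"tz": 0,"roll": 0},
  {"tx": 0,"ty": 0,"tz": 0,"roll": 0},
  {"tx": 0,"ty": 0,"tz": 0,"roll": 0},
  {"tx": 0,"ty": 0,"tz": 0,"roll": 0},
  {"tx": 0,"ty": 0,"tz": 0,"roll": 0},
  {"tx": 0,"ty": 0,"tz": 0,"roll": 0},
], hand=0)

```text
time: 3.0
ee_pos: [0.4939, -0.2057, 0.101]
orientation: [-0.0, 0.999, -0.036, 0.0]
contact_force: [-1.2, 7.8, 12.0]
grip_width: 0.0235
grasp_force: 58.1
```

Call:
drive_tool([
  {"tx": 9,"ty": 0,"tz": -7,"roll": 0},
  {"tx": 18.5,"ty": 0,"tz": -12.5,"roll": 0},
  {"tx": 29,"ty": 0,"tz": -16.5,"roll": 0},
  {"tx": 40,"ty": 0,"tz": -19.5,"roll": 0},
  {"tx": 51,"ty": 0,"tz": -20,"roll": 0},
  {"tx": 62.5,"ty": 0,"tz": -19.5,"roll": 0},
  {"tx": 73.5,"ty": 0,"tz": -16.5,"roll": 0},
  {"tx": 83.5,"ty": 0,"tz": -12.5,"roll": 0},
])

```text
time: 3.8
ee_pos: [0.5776, -0.2123, 0.1127]
orientation: [0.0, 0.999, -0.037, 0.0]
contact_force: [-0.9, 0.0, 0.1]
grip_width: -0.0003
grasp_force: 0.0
```

Call:
drive_tool([
  {"tx": 6.5,"ty": 0,"tz": 3.5,"roll": 0},
  {"tx": 11,"ty": 0,"tz": 6,"roll": 0},
  {"tx": 11,"ty": 0,"tz": 6,"roll": 0},
  {"tx": 11,"ty": 0,"tz": 6,"roll": 0},
])

```text
time: 4.2
ee_pos: [0.5876, -0.213, 0.1067]
orientation: [-0.0, 0.999, -0.037, -0.0]
contact_force: [0.1, 0.2, -0.1]
grip_width: -0.0001
grasp_force: 0.0
```

```bash
python3 - <<'E'
from h import *
snap("scene","s1");snap("top","t1")
a=cv2.imread("pics/s1.png")[170:340,150:320]; b=cv2.imread("pics/t1.png")[180:310,180:400]
a=cv2.resize(a,None,fx=2.3,fy=2.3); b=cv2.resize(b,None,fx=1.8,fy=1.8)
h=max(a.shape[0],b.shape[0]); P=lambda i:np.pad(i,((0,h-i.shape[0]),(0,0),(0,0)))
cv2.imwrite("pics/c2.png",np.hstack([P(a),P(b)]))
print(robot.get_obs()["ee_pos"])
E
```

```text
[ 0.58761765 -0.21309811  0.10699325]
```

View pics/c2.png

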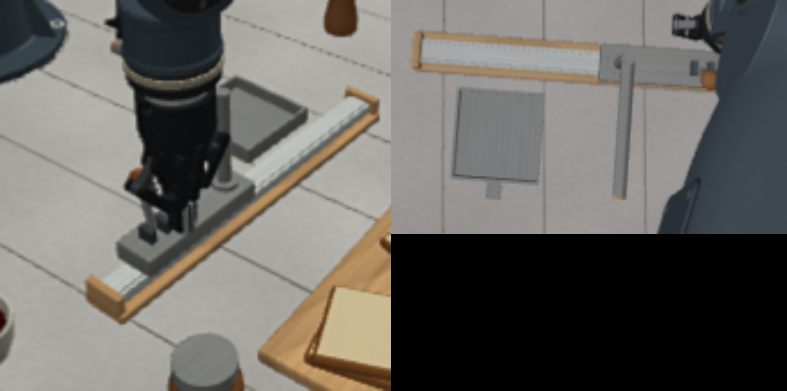

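The ball slipped out partway. It now shows at about top (357,224), near the top of its arc. I'll raise, open and measure again.

Call:
drive_tool([
  {"tx": 0,"ty": 0,"tz": -45,"roll": 0},
  {"tx": 0,"ty": -20,"tz": -70,"roll": 0},
  {"tx": 0,"ty": -60,"tz": -70,"roll": 0},
  {"tx": 0,"ty": -100,"tz": -70,"roll": 0},
  {"tx": 0,"ty": -100,"tz": -70,"roll": 0},
  {"tx": 0,"ty": -100,"tz": -70,"roll": 0},
], hand=1)

```text
time: 4.9
ee_pos: [0.5951, -0.1126, 0.1772]
orientation: [0.0, 0.999, -0.036, 0.0]
contact_force: [-0.9, -0.5, -0.2]
grip_width: 0.0851
grasp_force: 0.0
```

```bash
cat > ball.py <<'E'
from h import *
np.set_printoptions(precision=4,suppress=True)
import time
C={}
for n,roi in(("top",(150,210,420,260)),("scene",(150,215,300,290))):
    im=cv2.cvtColor(robot.read_camera(n),cv2.COLOR_RGB2BGR); cv2.imwrite(f"pics/b_{n}.png",im)
    m=cv2.inRange(cv2.cvtColor(im,cv2.COLOR_BGR2HSV),(3,110,40),(18,255,200))
    k,l,st,ce=cv2.connectedComponentsWithStats(m)
    for i in range(1,k):
        u,v=ce[i]
        if roi[0]<u<roi[2] and roi[1]<v<roi[3] and st[i,4]>15: print(n,st[i],ce[i].round(1)); C[n]=(u,v)
o=robot.get_obs(); print(o["ee_pos"],o["time"])
if len(C)==2:
    p=tri(C["top"],C["scene"]); print("ball",p, "stand xy",p[0][0]*.9973-p[0][1]*.0733,p[0][0]*.0733+p[0][1]*.9973)
E
python3 ball.py
```

```text
scene [188 209 127 102 932] [246.  269.4]
scene [206 243  10  11  79] [210.5 247.9]
[ 0.595  -0.1139  0.1769] 5.0
```

```bash
python3 - <<'E'
from h import *
np.set_printoptions(precision=4,suppress=True)
y=np.array([.0733,.9973,0]);x=np.array([.9973,-.0733,0])
for u,v in((200.5,248.3),(210.5,247.9)):
    o,d=ray("scene",u,v); p=o+d*((-.170-o@y)/(d@y)); r=np.array([p@x-.559,p[2]-.045])
    print(p,p@x,"radius",np.hypot(*r),"angle",np.arctan2(*r))
# top view locked ball too
o,d=ray("top",355.4,239.4); print(o+d*((.1-o[2])/d[2]))
E
```

```text
[ 0.4956 -0.2069  0.1006] 0.5094715413059857 radius 0.07447301051401202 angle -0.7275640597729088
[ 0.5317 -0.2095  0.1207] 0.5456708005429979 radius 0.07684876585907288 angle -0.1743288005273075
[ 0.494  -0.2073  0.1   ]
```

```bash
python3 go.py .5317 -.2090 .116
```

```text
tool shift mm [-56.2  99.4  61. ] phi -0.07360284250828951 5.0
```

Call:
drive_tool([
  {"tx": 0,"ty": 50,"tz": 0,"roll": 0},
  {"tx": 0,"ty": 99,"tz": 0,"roll": 0},
  {"tx": -40,"ty": 99,"tz": 0,"roll": 0},
  {"tx": -56,"ty": 99,"tz": 0,"roll": 0},
  {"tx": -56,"ty": 99,"tz": 30,"roll": 0},
  {"tx": -56,"ty": 99,"tz": 61,"roll": 0},
  {"tx": -56,"ty": 99,"tz": 61,"roll": 0},
  {"tx": -56,"ty": 99,"tz": 61,"roll": 0},
])

```text
time: 5.8
ee_pos: [0.5317, -0.2086, 0.1163]
orientation: [-0.0, 0.999, -0.037, -0.0]
contact_force: [1.0, 0.2, 0.8]
grip_width: 0.0855
grasp_force: 0.0
```

Call:
drive_tool([
  {"tx": 0,"ty": 0,"tz": 0,"roll": 0},
  {"tx": 0,"ty": 0,"tz": 0,"roll": 0},
  {"tx": 0,"ty": 0,"tz": 0,"roll": 0},
  {"tx": 0,"ty": 0,"tz": 0,"roll": 0},
  {"tx": 0,"ty": 0,"tz": 0,"roll": 0},
  {"tx": 0,"ty": 0,"tz": 0,"roll": 0},
], hand=0)

```text
time: 6.4
ee_pos: [0.5323, -0.2081, 0.1165]
orientation: [0.0, 0.999, -0.037, 0.0]
contact_force: [-1.6, -1.4, 7.0]
grip_width: 0.0233
grasp_force: 58.3
```

Call:
drive_tool([
  {"tx": 6,"ty": 0,"tz": -1,"roll": 0},
  {"tx": 13,"ty": 0,"tz": -1,"roll": 0},
  {"tx": 18.5,"ty": 0,"tz": -1,"roll": 0},
  {"tx": 24,"ty": 0,"tz": 0,"roll": 0},
  {"tx": 30,"ty": 0,"tz": 1,"roll": 0},
  {"tx": 35,"ty": 0,"tz": 2,"roll": 0},
  {"tx": 35,"ty": 0,"tz": 2,"roll": 0},
])

```text
time: 7.1
ee_pos: [0.5675, -0.2104, 0.1134]
orientation: [-0.0, 0.999, -0.036, -0.0]
contact_force: [-0.1, 0.0, 0.5]
grip_width: -0.0001
grasp_force: 0.0
```

```bash
python3 ball.py; python3 - <<'E'
from h import *
a=cv2.imread("pics/b_scene.png")[175:315,140:310]; b=cv2.imread("pics/b_top.png")[180:280,280:400]
a=cv2.resize(a,None,fx=2.6,fy=2.6,interpolation=2); b=cv2.resize(b,None,fx=2.8,fy=2.8,interpolation=2)
h=max(a.shape[0],b.shape[0]); P=lambda i:np.pad(i,((0,h-i.shape[0]),(0,0),(0,0)))
cv2.imwrite("pics/c3.png",np.clip(np.hstack([P(a),P(b)])*1.3,0,255).astype(np.uint8))
E
```

```text
top [352 214  11  10  64] [356.5 219.4]
scene [188 209 127 101 934] [246.3 269.2]
[ 0.5669 -0.2104  0.1135] 7.2
ball (array([ 0.5739, -0.1942,  0.0689]), np.float64(0.08007968627581832)) stand xy 0.5866293961345023 -0.1515946054391299
```

View pics/c3.png

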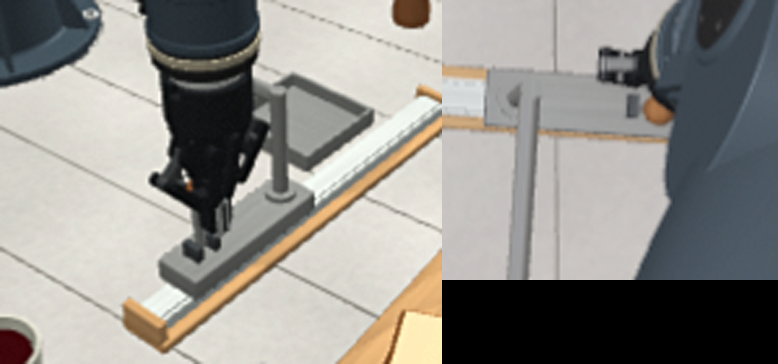

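The ball lags behind the shut fingers: it is at top (357,220), near the top of the arc. Pinching slips, so I'll push the ball with shut fingers instead, going over it and pushing from its -x side.

Call:
drive_tool([
  {"tx": 0,"ty": 0,"tz": -35,"roll": 0},
  {"tx": 0,"ty": 0,"tz": -60,"roll": 0},
  {"tx": -45,"ty": 1,"tz": -60,"roll": 0},
  {"tx": -72,"ty": 1,"tz": -60,"roll": 0},
  {"tx": -72,"ty": 1,"tz": -60,"roll": 0},
  {"tx": -72,"ty": 1,"tz": -25,"roll": 0},
  {"tx": -72,"ty": 1,"tz": 0,"roll": 0},
  {"tx": -72,"ty": 1,"tz": 0,"roll": 0},
])

```text
time: 8.0
ee_pos: [0.4935, -0.2055, 0.1111]
orientation: [-0.001, 0.999, -0.037, -0.002]
contact_force: [-0.0, 0.4, 1.0]
grip_width: -0.0001
grasp_force: 0.0
```

Call:
drive_tool([
  {"tx": 10,"ty": 0,"tz": 0,"roll": 0},
  {"tx": 20,"ty": 0,"tz": 0,"roll": 0},
  {"tx": 30,"ty": 0,"tz": 0,"roll": 0},
  {"tx": 40,"ty": 0,"tz": 0,"roll": 0},
  {"tx": 50,"ty": 0,"tz": 2,"roll": 0},
  {"tx": 60,"ty": 0,"tz": 5,"roll": 0},
  {"tx": 60,"ty": 0,"tz": 5,"roll": 0},
])

```text
time: 8.7
ee_pos: [0.5559, -0.2106, 0.1082]
orientation: [-0.0, 0.999, -0.036, -0.0]
contact_force: [-0.5, 0.0, -0.2]
grip_width: 0.0
grasp_force: 0.1
```

Call:
drive_tool([
  {"tx": 4,"ty": 0,"tz": 0,"roll": 0},
  {"tx": 8,"ty": 0,"tz": 0,"roll": 0},
  {"tx": 8,"ty": 0,"tz": 0,"roll": 0},
])

```text
time: 9.0
ee_pos: [0.5583, -0.2106, 0.1076]
orientation: [-0.0, 0.999, -0.037, -0.005]
contact_force: [-32.4, 2.1, 13.7]
grip_width: -0.0003
grasp_force: 17.5
```

```bash
python3 ball.py; python3 -c "
from h import *
print(robot.get_obs()['contact_force'])
print(proj('scene',np.array([.598*.9973-.170*.0733,-.598*.0733-.170*.9973,.109])))"
```

```text
scene [188 209 127 101 933] [246.2 269.2]
scene [223 256  11  10  89] [228.1 260.7]
[ 0.5582 -0.2107  0.1076] 9.1
[-30.79896652   3.33743306  12.9390342 ]
[226.91687705 261.04667602]
```

Ball at scene (228,261) matches the fully released position, and the contact force confirms the stop. Next I back off, cage the ball with half-closed fingers and slide.

Call:
drive_tool([
  {"tx": -20,"ty": 0,"tz": 0,"roll": 0},
  {"tx": -20,"ty": 0,"tz": -40,"roll": 0},
  {"tx": -20,"ty": 0,"tz": -55,"roll": 0},
  {"tx": 10,"ty": 0,"tz": -55,"roll": 0},
  {"tx": 22,"ty": 0,"tz": -55,"roll": 0},
  {"tx": 22,"ty": 0,"tz": -55,"roll": 0},
  {"tx": 22,"ty": 0,"tz": -55,"roll": 0},
], hand=0.55)

```text
time: 9.8
ee_pos: [0.5845, -0.2128, 0.1635]
orientation: [-0.0, 0.999, -0.037, -0.0]
contact_force: [1.4, -0.1, 0.3]
grip_width: 0.0471
grasp_force: 0.0
```

```bash
python3 go.py .5859 -.2134 .109
```

```text
tool shift mm [ 1.5  0.6 54.5] phi -0.07315048184580654 9.8
```

Call:
drive_tool([
  {"tx": 1,"ty": 0.5,"tz": 30,"roll": 0},
  {"tx": 1,"ty": 0.5,"tz": 55,"roll": 0},
  {"tx": 1,"ty": 0.5,"tz": 55,"roll": 0},
  {"tx": 1,"ty": 0.5,"tz": 55,"roll": 0},
])

```text
time: 10.2
ee_pos: [0.5852, -0.2134, 0.1095]
orientation: [-0.0, 0.999, -0.037, -0.0]
contact_force: [0.4, -0.6, 0.4]
grip_width: 0.0469
grasp_force: 0.0
```

Call:
drive_tool([
  {"tx": 0,"ty": 0,"tz": 0,"roll": 0},
  {"tx": 0,"ty": 0,"tz": 0,"roll": 0},
  {"tx": 0,"ty": -20,"tz": 0,"roll": 0},
  {"tx": 0,"ty": -40,"tz": 0,"roll": 0},
  {"tx": 0,"ty": -60,"tz": 0,"roll": 0},
  {"tx": 0,"ty": -80,"tz": 0,"roll": 0},
  {"tx": 0,"ty": -100,"tz": 0,"roll": 0},
  {"tx": 0,"ty": -100,"tz": 0,"roll": 0},
], hand=0.34)

```text
time: 11.0
ee_pos: [0.5938, -0.1118, 0.1098]
orientation: [-0.0, 0.999, -0.036, 0.001]
contact_force: [0.3, 2.6, 1.9]
grip_width: 0.029
grasp_force: 1.4
```

```bash
cat > tip.py <<'E'
from h import *
im=cv2.cvtColor(robot.read_camera("top"),cv2.COLOR_RGB2BGR); cv2.imwrite("pics/tip.png",im)
# end disc of the bar: orange-ish, rows 280-300
m=cv2.inRange(cv2.cvtColor(im,cv2.COLOR_BGR2HSV),(8,90,60),(28,255,255))
k,l,st,ce=cv2.connectedComponentsWithStats(m)
for i in range(1,k):
    u,v=ce[i]
    if 225<u<330 and 280<v<300:
        p=plane("top",u,v,.172); print(ce[i],st[i,2:],p,"y'",p[0]*.0733+p[1]*.9973)
im=cv2.cvtColor(robot.read_camera("scene"),cv2.COLOR_RGB2BGR); cv2.imwrite("pics/tips.png",im)
print(robot.get_obs()["ee_pos"],robot.get_obs()["contact_force"],robot.get_obs()["time"])
E
python3 tip.py
```

```text
[257. 286.] [7 1 7] [0.3989077  0.01440428 0.172     ] y' 0.04360531828764238
[ 0.59359623 -0.11362846  0.10953544] [-0.15746763  1.5798264   1.46508588] 11.1
```

Call:
drive_tool([
  {"tx": 0,"ty": -12,"tz": 0,"roll": 0},
  {"tx": 0,"ty": -24,"tz": 0,"roll": 0},
  {"tx": 0,"ty": -35,"tz": 0,"roll": 0},
  {"tx": 0,"ty": -44,"tz": 0,"roll": 0},
  {"tx": 0,"ty": -50,"tz": 0,"roll": 0},
  {"tx": 0,"ty": -53,"tz": 0,"roll": 0},
  {"tx": 0,"ty": -53,"tz": 0,"roll": 0},
])

```text
time: 11.8
ee_pos: [0.5969, -0.0603, 0.1087]
orientation: [-0.0, 0.999, -0.036, -0.0]
contact_force: [-0.6, -0.0, 0.5]
grip_width: 0.029
grasp_force: 0.0
```

```bash
python3 tip.py; python3 - <<'E'
from h import *
im=cv2.imread("pics/top0.png")
m=cv2.inRange(cv2.cvtColor(im,cv2.COLOR_BGR2HSV),(8,90,60),(28,255,255))
k,l,st,ce=cv2.connectedComponentsWithStats(m)
for i in range(1,k):
    u,v=ce[i]
    if 225<u<330 and 280<v<300: p=plane("top",u,v,.172); print("ref",ce[i],p,p[0]*.0733+p[1]*.9973)
a=cv2.resize(cv2.imread("pics/tip.png")[190:310,200:400],None,fx=2.5,fy=2.5,interpolation=2)
b=cv2.resize(cv2.imread("pics/tips.png")[160:310,140:330],None,fx=1.58,fy=2,interpolation=2)
cv2.imwrite("pics/c4.png",np.clip(np.hstack([a,b])*1.3,0,255).astype(np.uint8))
E
```

```text
[233.75 284.25] [6 2 8] [0.40259223 0.06251391 0.172     ] y' 0.09185513519508837
[ 0.59681911 -0.06080926  0.10863143] [-0.46604298  0.53955159 -0.8972832 ] 11.9
ref [306.5 289.5] [ 0.391067   -0.08814997  0.172     ] -0.059246755928312356
```

View pics/c4.png

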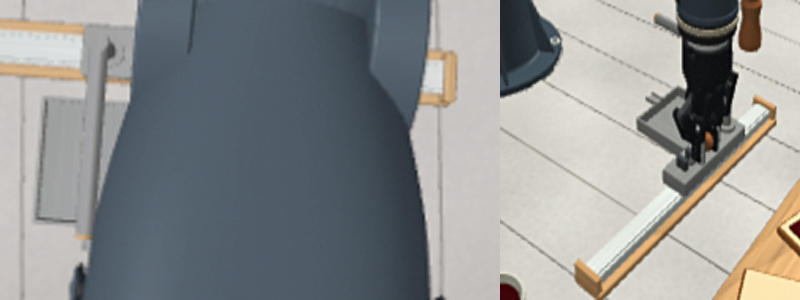

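The top crop shows the bar tip at crop (83,237), i.e. full-frame (234,285), nearly over the lip. It is short by about 3 mm, so I nudge it, then re-shut the fingers on the +x side of the ball.

Call:
drive_tool([
  {"tx": 0,"ty": -2,"tz": 0,"roll": 0},
  {"tx": 0,"ty": -3,"tz": 0,"roll": 0},
  {"tx": 0,"ty": -3,"tz": 0,"roll": 0},
])

```text
time: 12.2
ee_pos: [0.5971, -0.0579, 0.1087]
orientation: [0.0, 0.999, -0.037, -0.0]
contact_force: [-0.3, -0.8, -0.5]
grip_width: 0.0288
grasp_force: 0.7
```

Call:
drive_tool([
  {"tx": 0,"ty": 0,"tz": 0,"roll": 0},
  {"tx": 0,"ty": 0,"tz": 0,"roll": 0},
  {"tx": 0,"ty": 0,"tz": -40,"roll": 0},
  {"tx": 0,"ty": 0,"tz": -55,"roll": 0},
  {"tx": 30,"ty": 2,"tz": -55,"roll": 0},
  {"tx": 50,"ty": 2,"tz": -55,"roll": 0},
  {"tx": 50,"ty": 2,"tz": -55,"roll": 0},
], hand=0.5)

```text
time: 12.9
ee_pos: [0.6486, -0.0636, 0.1634]
orientation: [-0.0, 0.999, -0.037, 0.0]
contact_force: [-0.2, -0.2, 0.1]
grip_width: 0.0426
grasp_force: 0.0
```

Call:
drive_tool([
  {"tx": 0,"ty": 0,"tz": 0,"roll": 0},
  {"tx": 0,"ty": 0,"tz": 30,"roll": 0},
  {"tx": 0,"ty": 0,"tz": 53,"roll": 0},
  {"tx": 0,"ty": 0,"tz": 53,"roll": 0},
  {"tx": 0,"ty": 0,"tz": 53,"roll": 0},
], hand=0)

```text
time: 13.4
ee_pos: [0.6465, -0.0634, 0.1115]
orientation: [-0.0, 0.999, -0.037, -0.0]
contact_force: [0.6, -0.3, 0.2]
grip_width: 0.0002
grasp_force: 0.0
```

```bash
python3 tip.py
```

```text
[ 0.64744701 -0.06352884  0.11249323] [0.66313019 0.14844471 1.08027031] 13.5
```

Call:
drive_tool([
  {"tx": -18,"ty": 0,"tz": 0,"roll": 0},
  {"tx": -32,"ty": 0,"tz": 0,"roll": 0},
  {"tx": -46,"ty": 0,"tz": 0,"roll": 0},
  {"tx": -60,"ty": 0,"tz": 0,"roll": 0},
  {"tx": -74,"ty": 0,"tz": 0,"roll": 0},
  {"tx": -88,"ty": 0,"tz": 0,"roll": 0},
  {"tx": -100,"ty": 0,"tz": 0,"roll": 0},
  {"tx": -107,"ty": 0,"tz": 0,"roll": 0},
])

```text
time: 14.3
ee_pos: [0.541, -0.0558, 0.1125]
orientation: [0.0, 0.999, -0.037, 0.002]
contact_force: [6.3, -0.7, 0.0]
grip_width: -0.0002
grasp_force: 2.5
```

Call:
drive_tool([
  {"tx": -3,"ty": 0,"tz": 0,"roll": 0},
  {"tx": -5,"ty": 0,"tz": 0,"roll": 0},
  {"tx": -5,"ty": 0,"tz": 0,"roll": 0},
])

```text
time: 14.6
ee_pos: [0.5356, -0.0553, 0.1115]
orientation: [0.0, 0.999, -0.037, 0.0]
contact_force: [-0.1, -0.2, -0.1]
grip_width: 0.0
grasp_force: 0.5
```

Call:
drive_tool([
  {"tx": -3,"ty": 0,"tz": 0,"roll": 0},
  {"tx": -6,"ty": 0,"tz": 0,"roll": 0},
  {"tx": -6,"ty": 0,"tz": 0,"roll": 0},
])

```text
time: 14.9
ee_pos: [0.5301, -0.0549, 0.1114]
orientation: [0.0, 0.999, -0.037, 0.001]
contact_force: [4.8, -0.3, 2.3]
grip_width: -0.0002
grasp_force: 2.3
```

```bash
cat > lev.py <<'E'
from h import *
im=cv2.cvtColor(robot.read_camera("scene"),cv2.COLOR_RGB2BGR); cv2.imwrite("pics/l.png",im)
m=cv2.inRange(cv2.cvtColor(im,cv2.COLOR_BGR2HSV),(3,110,40),(18,255,200))
k,l,st,ce=cv2.connectedComponentsWithStats(m)
for yb in(-.0165,):
  for q in(0,.15,.3,.55): print(q,proj("scene",np.array([.0733*yb,.9973*yb,.045+.075*np.cos(q-.75)])+(.559+.075*np.sin(q-.75))*np.array([.9973,-.0733,0])))
for i in range(1,k):
    if 200<ce[i][0]<290 and 190<ce[i][1]<270 and st[i,4]>8: print(st[i],ce[i])
o=robot.get_obs();print(o["ee_pos"],o["contact_force"])
E
python3 lev.py
```

```text
0 [242.51268621 220.1074355 ]
0.15 [244.92455364 219.169313  ]
0.3 [247.65602269 218.78477156]
0.55 [252.7572213 219.4259406]
[188 209 127 101 940] [246.26170213 269.1393617 ]
[240 217   5   8  36] [242.08333333 220.33333333]
[ 0.53005259 -0.05493688  0.1113224 ] [ 6.32483363 -1.08043888  1.91542913]
```

Call:
drive_tool([
  {"tx": -3,"ty": 0,"tz": 0,"roll": 0},
  {"tx": -6,"ty": 0,"tz": 0,"roll": 0},
  {"tx": -6,"ty": 0,"tz": 0,"roll": 0},
])

```text
time: 15.25
ee_pos: [0.5283, -0.0548, 0.1127]
orientation: [0.0, 0.999, -0.037, 0.005]
contact_force: [31.6, -2.0, -7.1]
grip_width: 0.0001
grasp_force: 16.4
```

```bash
python3 lev.py | tail -2
```

```text
[240 216   5   9  37] [242.05405405 220.        ]
[ 0.52832622 -0.05479382  0.11271782] [31.32838194 -2.51075233 -6.48627021]
```

Call:
drive_tool([
  {"tx": 25,"ty": 0,"tz": 0,"roll": 0},
  {"tx": 25,"ty": 0,"tz": -40,"roll": 0},
  {"tx": 25,"ty": 0,"tz": -90,"roll": 0},
  {"tx": 25,"ty": 0,"tz": -140,"roll": 0},
  {"tx": 25,"ty": -50,"tz": -140,"roll": 0},
  {"tx": 25,"ty": -100,"tz": -140,"roll": 0},
  {"tx": 20,"ty": -150,"tz": -140,"roll": -0.14},
  {"tx": 15,"ty": -200,"tz": -140,"roll": -0.28},
], hand=1)

```text
time: 16.1
ee_pos: [0.5528, 0.0914, 0.2496]
orientation: [0.0, 0.995, 0.104, -0.001]
contact_force: [1.8, 0.5, -0.4]
grip_width: 0.0854
grasp_force: 0.0
```

```bash
python3 go.py .592 .366 .25
```

```text
tool shift mm [  95.2 -260.5   -0.8] phi 0.2088791968079064 16.1
```

Call:
drive_tool([
  {"tx": 30,"ty": -45,"tz": 0,"roll": -0.14},
  {"tx": 50,"ty": -90,"tz": 0,"roll": -0.28},
  {"tx": 70,"ty": -130,"tz": 0,"roll": -0.35},
  {"tx": 85,"ty": -170,"tz": 0,"roll": -0.35},
  {"tx": 90,"ty": -205,"tz": 0,"roll": -0.35},
  {"tx": 90,"ty": -205,"tz": 0,"roll": -0.35},
  {"tx": 90,"ty": -205,"tz": 0,"roll": -0.35},
])

```text
time: 16.8
ee_pos: [0.5988, 0.3103, 0.2491]
orientation: [0.0, 0.961, 0.276, -0.001]
contact_force: [0.4, 0.2, 0.1]
grip_width: 0.0854
grasp_force: 0.0
```

```bash
python3 go.py .592 .366 .25; python3 tip.py; python3 lev.py | tail -3
```

```text
tool shift mm [ 23.8 -50.9  -1. ] phi 0.5583664970920128 16.8
[233.         284.33333333] [6 2 9] [0.40242066 0.06406703 0.172     ] y' 0.09339148811714645
[0.59931044 0.30887478 0.25016235] [ 1.2795398  -0.70871826 -0.2564576 ] 16.9
[188 208 127 102 941] [246.39744952 269.02125399]
[240 216   8   9  61] [243.45901639 219.70491803]
[0.59947826 0.30866369 0.25050677] [-0.55863544 -0.90218222  0.02979564]
```

Call:
drive_tool([
  {"tx": 24,"ty": -50,"tz": 0,"roll": 0},
  {"tx": 24,"ty": -50,"tz": 0,"roll": 0},
  {"tx": 24,"ty": -50,"tz": 70,"roll": 0},
  {"tx": 24,"ty": -50,"tz": 70,"roll": 0},
  {"tx": 24,"ty": -50,"tz": 70,"roll": 0},
])

```text
time: 17.45
ee_pos: [0.5922, 0.363, 0.1777]
orientation: [0.001, 0.962, 0.274, -0.003]
contact_force: [-0.1, 0.3, -0.5]
grip_width: 0.0853
grasp_force: 0.0
```

```bash
python3 go.py .592 .366 .091; python3 tip.py; python3 lev.py | tail -3; python3 - <<'E'
from h import *
a=cv2.resize(cv2.imread("pics/tip.png")[150:310,70:270],None,fx=2,fy=2,interpolation=2)
b=cv2.resize(cv2.imread("pics/tips.png")[110:270,195:385],None,fx=2.1,fy=2,interpolation=2)
cv2.imwrite("pics/c5.png",np.clip(np.hstack([a,b])*1.3,0,255).astype(np.uint8))
E
```

```text
tool shift mm [ 1.9 -2.7 86.7] phi 0.5557567859167561 17.45
[233.         284.33333333] [6 2 9] [0.40242066 0.06406703 0.172     ] y' 0.09339148811714645
[0.59382921 0.36417431 0.18203163] [-0.37692006 -0.09075272  0.29480105] 17.55
[188 208 127 102 946] [246.45243129 268.97991543]
[240 216   8   9  61] [243.45901639 219.70491803]
[0.59426618 0.36456181 0.18283599] [-0.23558422  0.6824462   0.06813763]
```

View pics/c5.png

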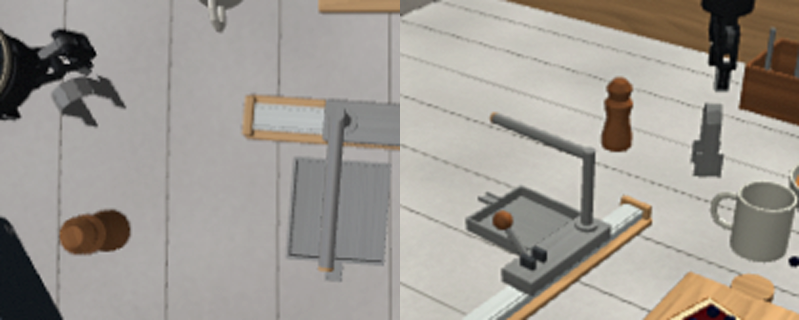

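The view shows the bar over the lip, the lever leaning back to the tray side, and the tongs directly under the gripper. Next I verify the lever angle and descend.

```bash
sed -i 's/(150,215,300,290)/(225,205,260,235)/; s/(150,210,420,260)/(240,205,330,260)/' ball.py; python3 ball.py; python3 go.py .592 .366 .091
```

```text
top [283 230  10  10  84] [287.4 234.7]
scene [240 216   8   9  61] [243.5 219.7]
[0.5944 0.365  0.1829] 17.7
ball (array([ 0.5061, -0.0519,  0.1005]), np.float64(0.0015659049591234262)) stand xy 0.5085757656158251 -0.01467842706830004
tool shift mm [-1.8 -2.2 91.9] phi 0.5562573707750594 17.7
```

Call:
drive_tool([
  {"tx": -2,"ty": -2,"tz": 30,"roll": 0},
  {"tx": -2,"ty": -2,"tz": 60,"roll": 0},
  {"tx": -2,"ty": -2,"tz": 80,"roll": 0},
  {"tx": -2,"ty": -2,"tz": 92,"roll": 0},
  {"tx": -2,"ty": -2,"tz": 92,"roll": 0},
  {"tx": -2,"ty": -2,"tz": 92,"roll": 0},
])

```text
time: 18.3
ee_pos: [0.5914, 0.3659, 0.0902]
orientation: [-0.0, 0.962, 0.275, 0.001]
contact_force: [0.3, 0.0, 0.5]
grip_width: 0.0855
grasp_force: 0.0
```

Call:
drive_tool([
  {"tx": 0,"ty": 0,"tz": 0,"roll": 0},
  {"tx": 0,"ty": 0,"tz": 0,"roll": 0},
  {"tx": 0,"ty": 0,"tz": 0,"roll": 0},
  {"tx": 0,"ty": 0,"tz": 0,"roll": 0},
  {"tx": 0,"ty": 0,"tz": 0,"roll": 0},
  {"tx": 0,"ty": 0,"tz": 0,"roll": 0},
], hand=0.3)

```text
time: 18.9
ee_pos: [0.5912, 0.3657, 0.0898]
orientation: [-0.0, 0.962, 0.275, 0.001]
contact_force: [-0.2, -2.0, 6.6]
grip_width: 0.0455
grasp_force: 60.8
```

Call:
drive_tool([
  {"tx": 0,"ty": 0,"tz": -20,"roll": 0},
  {"tx": 0,"ty": 0,"tz": -50,"roll": 0},
  {"tx": 0,"ty": 0,"tz": -90,"roll": 0},
  {"tx": 0,"ty": 0,"tz": -130,"roll": 0},
  {"tx": 0,"ty": 0,"tz": -170,"roll": 0},
  {"tx": 0,"ty": 0,"tz": -210,"roll": 0},
  {"tx": 0,"ty": 0,"tz": -210,"roll": 0},
  {"tx": 0,"ty": 0,"tz": -210,"roll": 0},
])

```text
time: 19.7
ee_pos: [0.5913, 0.3659, 0.2996]
orientation: [-0.0, 0.961, 0.275, 0.001]
contact_force: [-0.3, -0.4, -1.3]
grip_width: 0.0453
grasp_force: 61.5
```

```bash
python3 go.py .4654 .0604 .30
```

```text
tool shift mm [-268.3  192.8   -1. ] phi 0.5568139817558659 19.7
```

Call:
drive_tool([
  {"tx": -30,"ty": 21,"tz": 0,"roll": 0.1},
  {"tx": -65,"ty": 47,"tz": 0,"roll": 0.21},
  {"tx": -100,"ty": 72,"tz": 0,"roll": 0.32},
  {"tx": -135,"ty": 97,"tz": 0,"roll": 0.42},
  {"tx": -170,"ty": 122,"tz": 0,"roll": 0.52},
  {"tx": -205,"ty": 147,"tz": 0,"roll": 0.6},
  {"tx": -235,"ty": 169,"tz": 0,"roll": 0.63},
  {"tx": -255,"ty": 183,"tz": 0,"roll": 0.63},
])

```text
time: 20.5
ee_pos: [0.4689, 0.0139, 0.2974]
orientation: [-0.024, 1.0, 0.0, -0.002]
contact_force: [1.3, -0.4, -1.0]
grip_width: 0.0456
grasp_force: 61.7
```

Call:
drive_tool([
  {"tx": 0,"ty": 0,"tz": 0,"roll": 0},
  {"tx": 0,"ty": 0,"tz": 0,"roll": 0},
  {"tx": 0,"ty": 0,"tz": 0,"roll": 0},
])

```text
time: 20.8
ee_pos: [0.471, 0.0165, 0.298]
orientation: [-0.025, 1.0, 0.003, -0.002]
contact_force: [0.3, 0.3, -1.6]
grip_width: 0.045
grasp_force: 61.7
```

```bash
python3 go.py .4654 .0604 .30; python3 tip.py; python3 - <<'E'
from h import *
a=cv2.resize(cv2.imread("pics/tip.png")[180:320,190:330],None,fx=2.5,fy=2.5,interpolation=2)
b=cv2.resize(cv2.imread("pics/tips.png")[90:230,210:350],None,fx=2.5,fy=2.5,interpolation=2)
cv2.imwrite("pics/c6.png",np.clip(np.hstack([a,b])*1.3,0,255).astype(np.uint8))
E
```

```text
tool shift mm [ -5.4 -43.9   0.2] phi 0.0053966432996255895 20.8
[0.47128233 0.01671368 0.29821929] [-0.29250208 -0.1543684  -0.67347933] 20.9
```

View pics/c6.png

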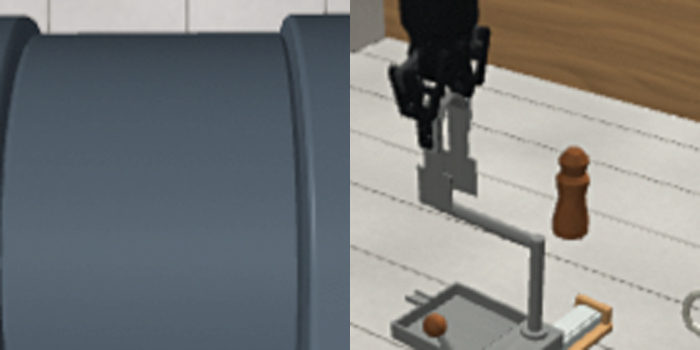

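The tongs are well held, above the near half of the bar, but the arm stopped at y=0.017 with a slight tilt. I'll check the joints.

```bash
python3 - <<'E'
from h import *
np.set_printoptions(precision=4,suppress=True)
o=robot.get_obs(); print(o["joint_positions"],o["joint_velocities"],o["joint_efforts"],o["moment"],o["orientation"],o["ee_pos"])
E
```

```text
[0.0049 0.153  0.0043 1.4249 0.0491 3.1406] [-0.0001 -0.0006  0.0046  0.0022 -0.0004 -0.0009] [ -0.5366 -64.0373  49.0259   0.0373   0.2518   0.0001] [-0.0852  0.0041  0.0094] [-0.0245  0.9997  0.0029 -0.0015] [0.4713 0.0167 0.2982]
```

Call:
drive_tool([
  {"tx": 0,"ty": 0,"tz": 0,"roll": 0},
])

```text
time: 21.0
ee_pos: [0.4713, 0.0166, 0.2984]
orientation: [-0.024, 1.0, 0.003, -0.001]
contact_force: [-0.8, -0.0, -0.1]
grip_width: 0.0451
grasp_force: 61.7
```

Joint 6 is at its limit (3.14). Turning the tool half a turn the other way gives the same hang.

Call:
drive_tool([
  {"tx": 0,"ty": 0,"tz": 0,"roll": -0.14},
  {"tx": 0,"ty": 0,"tz": 0,"roll": -0.28},
  {"tx": 0,"ty": 0,"tz": 0,"roll": -0.42},
  {"tx": 0,"ty": 0,"tz": 0,"roll": -0.56},
  {"tx": 0,"ty": 0,"tz": 0,"roll": -0.7},
  {"tx": 0,"ty": 0,"tz": 0,"roll": -0.7},
  {"tx": 0,"ty": 0,"tz": 0,"roll": -0.7},
])

```text
time: 21.7
ee_pos: [0.4713, 0.0162, 0.2987]
orientation: [-0.023, 0.939, 0.343, 0.007]
contact_force: [-0.4, -0.4, -0.5]
grip_width: 0.045
grasp_force: 61.6
```

```bash
python3 go.py .4654 .0604 .30; python3 -c "
from h import *
print(robot.get_obs()['orientation'],robot.get_obs()['joint_positions'])"
```

```text
tool shift mm [ 24.  -37.5   0.9] phi 0.700594563933132 21.7
[-0.02338819  0.9389886   0.34307397  0.00732458] [0.00396414 0.15231723 0.00467707 1.42525699 0.04897652 2.44491077]
```

Call:
drive_tool([
  {"tx": 0,"ty": 0,"tz": 0,"roll": -0.148},
  {"tx": 0,"ty": 0,"tz": 0,"roll": -0.296},
  {"tx": 0,"ty": 0,"tz": 0,"roll": -0.444},
  {"tx": 0,"ty": 0,"tz": 0,"roll": -0.592},
  {"tx": 0,"ty": 0,"tz": 0,"roll": -0.74},
  {"tx": 0,"ty": 0,"tz": 0,"roll": -0.888},
  {"tx": 0,"ty": 0,"tz": 0,"roll": -1.036},
  {"tx": 0,"ty": 0,"tz": 0,"roll": -1.184},
])

```text
time: 22.5
ee_pos: [0.4712, 0.0161, 0.2988]
orientation: [-0.015, 0.585, 0.81, 0.019]
contact_force: [-0.3, 0.6, -0.2]
grip_width: 0.0451
grasp_force: 61.5
```

Call:
drive_tool([
  {"tx": 0,"ty": 0,"tz": 0,"roll": -0.148},
  {"tx": 0,"ty": 0,"tz": 0,"roll": -0.296},
  {"tx": 0,"ty": 0,"tz": 0,"roll": -0.444},
  {"tx": 0,"ty": 0,"tz": 0,"roll": -0.592},
  {"tx": 0,"ty": 0,"tz": 0,"roll": -0.74},
  {"tx": 0,"ty": 0,"tz": 0,"roll": -0.888},
  {"tx": 0,"ty": 0,"tz": 0,"roll": -1.036},
  {"tx": 0,"ty": 0,"tz": 0,"roll": -1.184},
])

```text
time: 23.3
ee_pos: [0.4712, 0.0161, 0.2987]
orientation: [-0.002, 0.034, 0.999, 0.024]
contact_force: [-0.4, 0.4, -0.7]
grip_width: 0.0454
grasp_force: 61.5
```

Call:
drive_tool([
  {"tx": 0,"ty": 0,"tz": 0,"roll": 0},
  {"tx": 0,"ty": 0,"tz": 0,"roll": 0},
])

```text
time: 23.5
ee_pos: [0.4712, 0.016, 0.2988]
orientation: [-0.002, 0.038, 0.999, 0.024]
contact_force: [-0.8, 0.9, -1.0]
grip_width: 0.0453
grasp_force: 61.5
```

```bash
cat >> go.py <<'E'
np.set_printoptions(precision=3,suppress=True)
print(M.as_matrix(),o["joint_positions"])
E
python3 go.py .4654 .0604 .30
```

```text
tool shift mm [ 9.1 43.8  0.9] phi 3.065764126828919 23.5
[[-0.997  0.076 -0.002]
 [ 0.076  0.996  0.049]
 [ 0.006  0.049 -0.999]] [0.004 0.152 0.005 1.425 0.049 0.079]
```

Call:
drive_tool([
  {"tx": 3,"ty": 15,"tz": 0,"roll": 0},
  {"tx": 6,"ty": 30,"tz": 1,"roll": 0},
  {"tx": 9,"ty": 42,"tz": 1,"roll": 0},
  {"tx": 9,"ty": 42,"tz": 1,"roll": 0},
  {"tx": 9,"ty": 42,"tz": 1,"roll": 0},
])

```text
time: 24.0
ee_pos: [0.4651, 0.0585, 0.2999]
orientation: [-0.002, 0.035, 0.999, 0.024]
contact_force: [1.3, -0.7, -1.4]
grip_width: 0.045
grasp_force: 61.6
```

```bash
python3 go.py .4653 .0590 .20; python3 go.py .4653 .0590 .152; python3 - <<'E'
from h import *
y=np.array([.0733,.9973,0]);x=np.array([.9973,-.0733,0])
im=snap("scene","s7")[:,:,::-1]
cv2.imwrite("pics/c7.png",cv2.resize(im[90:240,190:340],None,fx=4,fy=4,interpolation=2))
# predicted crop pixels of bar axis at mid, tip and at post
for xx in(.396,.46,.558): print((proj("scene",xx*x+.093*y+[0,0,.17])-[190,90])*4)
E
```

```text
tool shift mm [-0.7 -4.4 99.8] phi 3.071358714054074 24.0
[[-0.998  0.07  -0.002]
 [ 0.07   0.996  0.049]
 [ 0.005  0.048 -0.999]] [ 0.095  0.142 -0.004  1.422  0.049  0.165]
tool shift mm [ -1.   -6.7 147.8] phi 3.071358714054074 24.0
[[-0.998  0.07  -0.002]
 [ 0.07   0.996  0.049]
 [ 0.005  0.048 -0.999]] [ 0.095  0.142 -0.004  1.422  0.049  0.165]
[193.68202113 315.07815026]
[261.54643394 343.35718868]
[373.09818996 389.86404771]
```

View pics/c7.png

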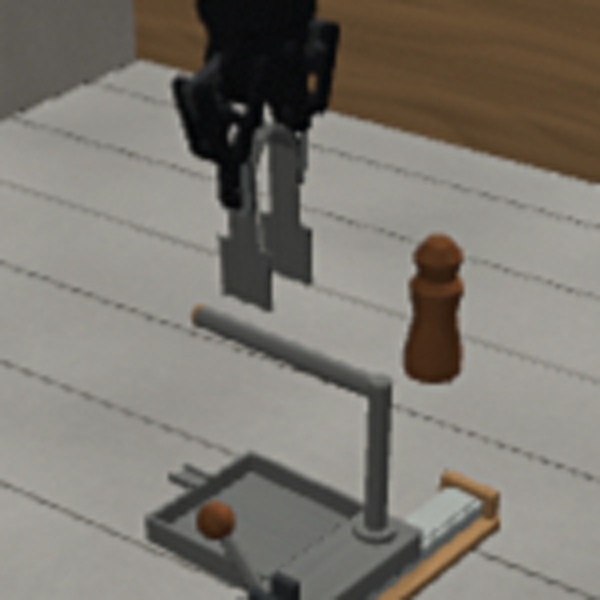

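The tongs hang above the bar's middle at crop x≈265, with blades at (245,300) and (290,280). The bar runs from (197,314) to (380,383) as predicted. I descend in stages, watching force.

Call:
drive_tool([
  {"tx": 0,"ty": -1,"tz": 15,"roll": 0},
  {"tx": 0,"ty": -2,"tz": 35,"roll": 0},
  {"tx": -0.5,"ty": -3,"tz": 55,"roll": 0},
  {"tx": -0.5,"ty": -3.5,"tz": 75,"roll": 0},
  {"tx": -0.5,"ty": -4.5,"tz": 100,"roll": 0},
  {"tx": -0.5,"ty": -4.5,"tz": 100,"roll": 0},
])

```text
time: 24.65
ee_pos: [0.4636, 0.0582, 0.1974]
orientation: [-0.004, 0.035, 0.999, 0.024]
contact_force: [-1.7, 0.1, -0.0]
grip_width: 0.0453
grasp_force: 61.6
```

Call:
drive_tool([
  {"tx": 0,"ty": -0.5,"tz": 15,"roll": 0},
  {"tx": 0,"ty": -1,"tz": 30,"roll": 0},
  {"tx": 0,"ty": -2,"tz": 43,"roll": 0},
  {"tx": 0,"ty": -2,"tz": 48,"roll": 0},
  {"tx": 0,"ty": -2,"tz": 48,"roll": 0},
])

```text
time: 25.15
ee_pos: [0.465, 0.059, 0.1522]
orientation: [-0.002, 0.035, 0.999, 0.024]
contact_force: [-0.3, -0.8, -1.2]
grip_width: 0.0455
grasp_force: 61.7
```

Call:
drive_tool([
  {"tx": 0,"ty": 0,"tz": 2,"roll": 0},
  {"tx": 0,"ty": 0,"tz": 4,"roll": 0},
  {"tx": 0,"ty": 0,"tz": 5,"roll": 0},
  {"tx": 0,"ty": 0,"tz": 5,"roll": 0},
])

```text
time: 25.55
ee_pos: [0.4658, 0.0598, 0.1484]
orientation: [-0.001, 0.035, 0.999, 0.025]
contact_force: [-4.4, -0.1, 16.9]
grip_width: 0.0454
grasp_force: 64.1
```

Call:
drive_tool([
  {"tx": 0,"ty": 0,"tz": -1.5,"roll": 0},
  {"tx": 0,"ty": 0,"tz": -1.5,"roll": 0},
])

```text
time: 25.75
ee_pos: [0.4651, 0.0594, 0.1487]
orientation: [-0.002, 0.035, 0.999, 0.024]
contact_force: [0.5, -0.4, 0.1]
grip_width: 0.0452
grasp_force: 61.8
```

Call:
drive_tool([
  {"tx": 0,"ty": 0,"tz": 0,"roll": 0},
  {"tx": 0,"ty": 0,"tz": 0,"roll": 0},
  {"tx": 0,"ty": 0,"tz": 0,"roll": 0},
  {"tx": 0,"ty": 0,"tz": 0,"roll": 0},
  {"tx": 0,"ty": 0,"tz": 0,"roll": 0},
  {"tx": 0,"ty": 0,"tz": 0,"roll": 0},
], hand=1)

```text
time: 26.35
ee_pos: [0.4648, 0.0594, 0.1482]
orientation: [-0.002, 0.035, 0.999, 0.024]
contact_force: [1.1, 0.5, 0.2]
grip_width: 0.0855
grasp_force: 0.0
```

Call:
drive_tool([
  {"tx": 0,"ty": 0,"tz": -15,"roll": 0},
  {"tx": 0,"ty": 1.5,"tz": -35,"roll": 0},
  {"tx": 0,"ty": 3,"tz": -60,"roll": 0},
  {"tx": 0,"ty": 4,"tz": -90,"roll": 0},
  {"tx": 0,"ty": 5,"tz": -130,"roll": 0},
  {"tx": 0,"ty": 5,"tz": -170,"roll": 0},
  {"tx": 0,"ty": 5,"tz": -170,"roll": 0},
  {"tx": 0,"ty": 5,"tz": -170,"roll": 0},
])

```text
time: 27.15
ee_pos: [0.466, 0.0561, 0.3187]
orientation: [-0.001, 0.035, 0.999, 0.024]
contact_force: [-0.5, -0.1, -1.1]
grip_width: 0.0854
grasp_force: 0.0
```

Call:
drive_tool([
  {"tx": 0,"ty": -50,"tz": 0,"roll": 0},
  {"tx": 0,"ty": -100,"tz": 0,"roll": 0},
  {"tx": 0,"ty": -150,"tz": 0,"roll": 0},
  {"tx": 0,"ty": -200,"tz": 0,"roll": 0},
  {"tx": 0,"ty": -250,"tz": 0,"roll": 0},
  {"tx": 0,"ty": -300,"tz": 0,"roll": 0},
  {"tx": 0,"ty": -300,"tz": 0,"roll": 0},
  {"tx": 0,"ty": -300,"tz": 0,"roll": 0},
])

```text
time: 27.95
ee_pos: [0.4441, -0.2435, 0.3022]
orientation: [-0.003, 0.036, 0.999, 0.025]
contact_force: [0.1, 1.0, -0.2]
grip_width: 0.0852
grasp_force: 0.0
```

```bash
python3 ball.py; python3 tip.py; python3 - <<'E'
from h import *
y=np.array([.0733,.9973,0]);x=np.array([.9973,-.0733,0])
t=cv2.imread("pics/tip.png");s=cv2.imread("pics/tips.png");t0=cv2.imread("pics/top0.png");s0=cv2.imread("pics/s7.png")
# scene: change against the picture before hanging, below the bar near the predicted tongs
for nm,yy in(("leg-",.093-.023),("leg+",.093+.023)):
    for z in(.065,.10,.15,.181): 
        u,v=proj("scene",.46*x+yy*y+[0,0,z]); u,v=int(round(u)),int(round(v)); print(nm,z,(u,v),s[v,u],s0[v,u])
d=(np.abs(s.astype(int)-s0).sum(2)>60).astype(np.uint8); 
k,l,st,ce=cv2.connectedComponentsWithStats(d[:, :])
for i in range(1,k):
    if st[i,4]>40: print("scene diff",st[i],ce[i])
for n,im in(("top",(t0,t)),):
    d=(np.abs(im[1].astype(int)-im[0]).sum(2)>60).astype(np.uint8)
    k,l,st,ce=cv2.connectedComponentsWithStats(d)
    for i in range(1,k):
        if st[i,4]>25: print("top diff",st[i],ce[i])
E
```

```text
top [283 230  10  10  84] [287.4 234.7]
scene [240 216   8   9  61] [243.5 219.7]
[ 0.4447 -0.242   0.3031] 28.05
ball (array([ 0.5061, -0.0519,  0.1005]), np.float64(0.0015659049591234262)) stand xy 0.5085757656158251 -0.01467842706830004
[233.         284.33333333] [6 2 9] [0.40242066 0.06406703 0.172     ] y' 0.09339148811714645
[ 0.44494115 -0.24165419  0.30359085] [ 0.39785505  0.12073739 -0.53565571] 28.15
leg- 0.065 (250, 211) [111 114 113] [109 112 111]
leg- 0.1 (250, 200) [56 58 58] [147 153 155]
leg- 0.15 (250, 185) [55 57 57] [144 150 152]
leg- 0.181 (250, 175) [78 81 79] [58 60 60]
leg+ 0.065 (261, 204) [151 157 160] [154 160 162]
leg+ 0.1 (261, 194) [56 58 58] [150 155 157]
leg+ 0.15 (261, 179) [62 65 64] [58 61 60]
leg+ 0.181 (261, 169) [151 157 159] [150 156 157]
scene diff [  99    0   27   82 1255] [114.14900398  30.44860558]
scene diff [ 127    0   73  171 2899] [180.02587099 107.42117972]
scene diff [ 218    0   64  168 4810] [249.96652807  72.59043659]
scene diff [235  61  21   6  57] [244.87719298  63.63157895]
scene diff [124  86  26  17 150] [137.91333333  97.4
[... 290 characters left out ...]
6809 113.39361702]
scene diff [ 84 110  18  14  88] [ 92.57954545 115.57954545]
scene diff [ 76 113   8  19  90] [ 79.12222222 123.16666667]
scene diff [145 173   7  16  44] [148.34090909 180.65909091]
scene diff [246 175  23  31 485] [256.69896907 192.23505155]
top diff [101 187  32  27 452] [113.66150442 198.15707965]
top diff [  365   191   195   229 26325] [494.03540361 314.71635328]
top diff [ 96 192   5  14  38] [ 98.02631579 198.02631579]
top diff [ 231  203   67   76 1350] [261.98888889 221.39259259]
top diff [ 302  206   66   85 1857] [329.36725902 230.62843296]
top diff [ 174  372  116   48 2828] [235.29915134 395.42574257]
top diff [291 399  17  21 131] [297.92366412 410.21374046]
```

```bash
python3 -c "
from rig import robot
print(robot.close_job())"
```

```text
the job is handed in; nothing more can be done
None
```

The carriage is released, slid over the tray lip to about 3 mm and locked again. The tongs hang astride the middle of the bar, and I handed the job in after about 28 s.

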